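Wedge the short foot of a rocking detector

TASK

The grey detector module rocks because the foot at one of its front corners has lost its rubber pad and hangs clear of the bench. Without gripping or lifting anything, push the orange wedge along the bench with the fingertips, thin end first, under that bare stud until it is snug and carries the foot, but do not jack the detector up or shove it along; then press down on top of the case over that corner, firmly enough to prove that it no longer rocks, and let go. Leave the beaker, the bottle and the jar where they stand.

Things in the scene. Friction and masses are not known exactly. Their poses are not given: they have to be found in the camera images.
- detector: Light grey detector module, 2.4 kg, loose on the bench. Case 220 (x) by 200 (y) mm, flat top 95 mm above the bench. Origin on the bench under the middle of the case; z up; the front (blue stripe, display, round black knob) faces its -x. Feet on four ears, underside 26 mm up, at x = +-128, y = +-80 mm: three with black rubber pads 32 mm across, the fourth (x -128, y -80, nearest the knob) bare.
- stud_end (a point): Lowest point of the bare stud of the short foot, 128 mm in front of the case's middle and 80 mm to the knob's side: a domed steel end 10 mm across, 7 mm above the bench while the detector stands level. A lock nut on the ear above marks it from the top. It is open from the front and the side. Axes as the detector's.
- top_corner (a point): Point on the flat top of the case, 95 mm above the bench, 20 mm in from both edges at the short foot's corner: the place to press. Axes as the detector's. Unshimmed, about 2 to 3 N here tips the case over its diagonal by 3 degrees, and it tips back when let go; properly shimmed, a press of 6 to 20 N does not move it.
- wedge: Orange solid plastic wedge flat on the bench, 120 (x) by 36 (y) mm, 45 g. Origin: centre of its underside. Thin edge, 2 mm thick, at its +x end (60 mm from the origin); upright blunt end face, 16 mm high, at -x (60 mm). The top slopes evenly and meets the stud when the thin edge is 42 to 46 mm past it; the push force, under 1 N before, then climbs steeply. Friction holds it there; stop at 5 to 10 N.
- beaker: Clear plastic beaker, 80 mm across, 105 mm high; origin at the centre of its underside. Not to be disturbed.
- bottle: White plastic bottle with a blue cap, 62 mm across, 125 mm high; origin at the centre of its underside. Not to be disturbed.
- jar: Small amber jar with a black lid, 44 mm across, 55 mm high; origin at the centre of its underside. Not to be disturbed.
There are look-alikes about, which are no part of the job. Of the things that look like the wedge, take the one that is farthest to the robot's left at the start.

How it is judged:
By the outcome, as a careful person would: the job done as asked, in the order asked, and still so for the second after the job is handed in, with the robot touching nothing.
It also fails if it takes over 61 s, if anything falls off the work surface, if the arm or the gripper's body presses on something with over 40 N, if the wrist force passes 120 N, or if a joint passes its speed limit or range.

ROBOT

A 6-joint arm with a two-finger parallel gripper is mounted at the origin on the work surface. World frame = base frame: x ahead of the robot, y to its left, z up, the work surface at z = 0. Lengths are in m, angles in rad, forces in N, time in s.
With the tool pointing down it reaches from about 0.4 to 0.825 m from the base axis. Payload 7 kg.
Tool frame: the origin (TCP) lies at the very end of the fingers, on their centre line; the grasp point (between the pads) lies 19 mm behind it (bot.grip_depth is the distance from the TCP to the grasp point, in m); y points along the fingers, z is the direction in which the jaws open and shut, and the axes are right-handed (so a half turn about y gives the same grasp; the last joint's range is limited). The gripper opens to 88 mm and grips with 3 to 60 N. Pads are 19 mm wide; open, the fingers measure 130 mm over their backs; the gripper's body (78 mm by 193 mm) begins 47 mm behind the grasp point.
Start: joints at [-0.893, 0.359, 0.012, 0, -1.224, -0.288], TCP at [0.256, -0.624, 0.227] pointing down, gripper open.
Joint ranges: [-3.07, 3.07], [-1.43, 2.12], [-1.02, 1.25], [-3.03, 1.67], [-3.05, -0], [-3.03, 3.03]. Speed limits (rad/s): [2.39, 2.39, 3.01, 3.14, 3.14, 3.14].

INTERFACE

Orientations are given as a rotation vector (axis times angle).
In Python, from station import sense, imaging, workorder, bot gives the robot as it stands.
- The arm moves only by the shell command python3 -m inch 'ROWS' [FORCE]. ROWS is JSON, one flat list of numbers, 7 for each row, row after row: the shift along the world's x, y, z in mm, then the turn, a rotation vector about the world's x, y, z in degrees, then the finger opening in mm, from 0 to 87.6. In form: [tx, ty, tz, wx, wy, wz, hand, tx, ty, tz, wx, wy, wz, hand, ...]. A call has 1 to 12 rows; each row is the pose to reach, as a shift and turn from the pose commanded when the call began; what a row does not reach only later rows make up. A row lasts 1/10 s, in which the tool goes at most 50 mm and 8.59 degrees, less where a joint would pass 70% of its speed; a pose out of reach is approached as far as the arm can. A call with a gripper value outside its range is refused whole. The fingers move at their own pace and stop on an object; FORCE is the grip in N (left out, the last holds). Time passes only in rows, so rows that repeat a pose let the fingers close. It gives the time, the measured TCP pose, the force and the opening at its end, in the units of the state.
- sense(): the state, without advancing time (a new reading comes with each control period).
- imaging.read_camera(name): name is "scene" or "top" or "wrist"; returns (picture, depth): 480x640x3 uint8, red, green, blue; 480x640 float32, m along the optical axis (not along the pixel's ray), 0 where there is no reading.
- imaging.camera_params(name): a dict with "K" (3x3 intrinsics, pixels), "pose" (4x4, takes a point from camera to world coordinates); the wrist camera has in their place "hand_eye" (4x4, takes a point from camera to tool coordinates, whose origin is the TCP and whose axes are the tool frame's). Camera axes: x right, y up, looking along -z (the intrinsics and any distortion apply to the point x, -y, -z); pixel columns grow to the right and rows downward; lengths in m; the calibration is good to about 2 mm. A picture is of the moment at which its call begins: read the wrist's pose just before it. camera_params takes no time and is no camera call.
- workorder.finish_job(): hands the job in, once; it reports no verdict.
The state is a dict: "time": time; "q": joint angles; "joint_velocities": joint speeds; "effort": joint torques, N m; "eef_pos": TCP position; "tcp_rot": TCP orientation; "ft_force": force on the tool from outside, world axes, zero at the start; "moment": the same for the moment, N m; "opening": finger opening in m.
Only numpy, scipy, OpenCV 4.12 (cv2) and the standard library are available. Lean on these libraries where they do the work, as an engineer would, in place of code of your own. Each camera call takes 0.05 s, during which the arm holds its last target.

## Working session

There is one attempt and no reset: what is moved stays moved. The work goes in short steps, Python scripts to look and compute and a shell command to move; the robot and the scene stay as the last step left them, time stands still between calls to the robot, and variables do not carry over. Pictures are saved under pics/ and viewed, and the job is handed in when it is done.

```bash
ls; mkdir -p pics
python3 - <<'E'
from station import sense, imaging, workorder, bot
import cv2, numpy as np
s=sense(); print({k:np.round(v,3) for k,v in s.items()})
for n in ("scene","top"):
    im,d=imaging.read_camera(n); cv2.imwrite(f"pics/{n}0.png",im[:,:,::-1]); np.savez(f"pics/{n}0.npz",im=im,d=d)
    p=imaging.camera_params(n); print(n,{k:np.round(v,4) for k,v in p.items()})
print(imaging.camera_params("wrist"))
E
```

```text
pics
{'time': np.float64(0.0), 'q': array([-0.893,  0.359,  0.011, -0.   , -1.224, -0.288]), 'joint_velocities': array([-0.002,  0.002, -0.   , -0.001, -0.001, -0.   ]), 'effort': array([-2.0000e-03, -5.8272e+01,  2.9305e+01,  6.9970e+00,  7.0000e-03,
       -0.0000e+00]), 'eef_pos': array([ 0.256, -0.624,  0.226]), 'tcp_rot': array([-1.548, -0.305,  0.306]), 'ft_force': array([-0.322,  0.104,  0.512]), 'moment': array([-0.018, -0.012, -0.003]), 'opening': np.float64(0.088)}
scene {'K': array([[597.0101,   0.    , 327.6033],
       [  0.    , 597.0101, 238.1074],
       [  0.    ,   0.    ,   1.    ]]), 'pose': array([[-0.738 , -0.5566,  0.3815,  1.0431],
       [ 0.6746, -0.6212,  0.3987,  0.4351],
       [ 0.0151,  0.5516,  0.834 ,  1.1334],
       [ 0.    ,  0.    ,  0.    ,  1.    ]])}
top {'K': array([[468.8148,   0.    , 303.0064],
       [  0.    , 468.8148, 230.5778],
       [  0.    ,   0.    ,   1.    ]]), 'pose': array([[ 0.0225,  0.9966, -0.079 ,  0.4832],
       [-0.999 ,  0.0255,  0.0372, -0.0395],
       [ 0.0391,  0.078 ,  0.9962,  0.9809],
       [ 0.    ,  0.    ,  0.    ,  1.    ]])}
{'K': array([[366.43732697,   0.        , 318.32806527],
       [  0.        , 366.43732697, 237.96108579],
       [  0.        ,   0.        ,   1.        ]]), 'hand_eye': array([[ 1.08506139e-03, -9.57694692e-01, -2.87784120e-01,
        -7.74281864e-02],
       [-1.11259725e-03,  2.87782955e-01, -9.57695010e-01,
        -1.57360898e-01],
       [ 9.99998792e-01,  1.35934570e-03, -7.53266309e-04,
        -6.47736497e-04],
       [ 0.00000000e+00,  0.00000000e+00,  0.00000000e+00,
         1.00000000e+00]])}
```

View pics/scene0.png

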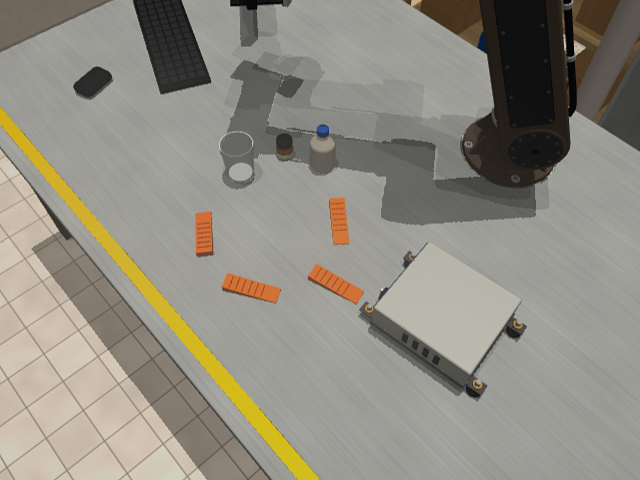

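View pics/top0.png

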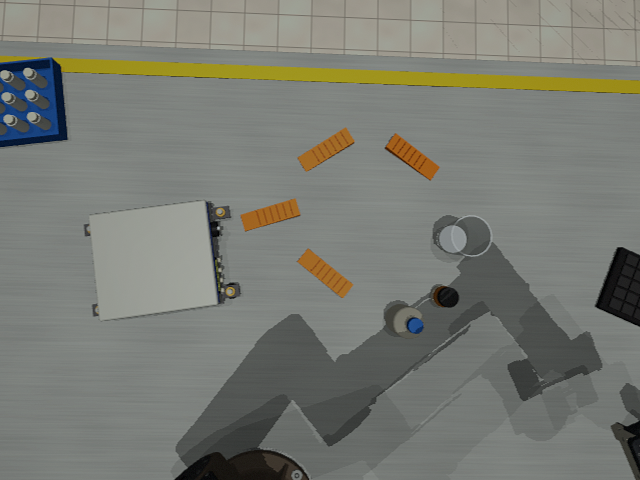

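```bash
cat > h.py <<'E'
import numpy as np, cv2
from station import sense, imaging, workorder, bot
def load(n,i):
    z=np.load(f"pics/{n}{i}.npz"); p=imaging.camera_params(n); return z['im'],z['d'],p['K'],p['pose']
def pts(u,v,d,K,T):
    c=np.stack([(u-K[0,2])/K[0,0]*d,-(v-K[1,2])/K[1,1]*d,-d],-1); return c@T[:3,:3].T+T[:3,3]
def plane(u,v,z,K,T):
    u=np.asarray(u,float);v=np.asarray(v,float)
    r=np.stack([(u-K[0,2])/K[0,0],-(v-K[1,2])/K[1,1],-np.ones_like(u)],-1)@T[:3,:3].T
    return T[:3,3]+r*((z-T[2,3])/r[...,2])[...,None]
def proj(P,K,T):
    c=(np.atleast_2d(P)-T[:3,3])@T[:3,:3]; return np.stack([K[0,2]-K[0,0]*c[:,0]/c[:,2],K[1,2]+K[1,1]*c[:,1]/c[:,2]],-1)
E
python3 - <<'E'
from h import *
im,d,K,T=load("top",0)
c=im[180:330,70:310][:,:,::-1]; cv2.imwrite("pics/topc.png",cv2.resize(c,None,fx=3.3,fy=3.3,interpolation=cv2.INTER_CUBIC))
s=load("scene",0)[0][230:400,290:530][:,:,::-1]; cv2.imwrite("pics/scenec.png",cv2.resize(s,None,fx=3.3,fy=3.3,interpolation=cv2.INTER_CUBIC))
for n in("top","scene"):
    im,d,K,T=load(n,0)
    hsv=cv2.cvtColor(im,cv2.COLOR_RGB2HSV)
    m=cv2.inRange(hsv,(3,150,120),(18,255,255)); 
    N,l,st,ce=cv2.connectedComponentsWithStats(m)
    for i in range(1,N):
        if st[i,4]<300: continue
        v,u=np.nonzero(l==i); 
        P=pts(u,v,d[v,u],K,T); q=plane(u,v,0.009,K,T)[:,:2]
        r=cv2.minAreaRect((q*1000).astype(np.float32)); 
        C=q.mean(0); w=np.linalg.svd(q-C,full_matrices=False)[2][0]; t=(q-C)@w
        print(n,ce[i].round(1),st[i,4],"rect",np.round(r,1) if 0 else r, "dir",w.round(3))
        k=np.polyfit(t,P[:,2],1); print("   z-slope along dir",k.round(4), "range",np.ptp(t).round(4))
E
```

```text
top [325.4 149.4] 937 rect ((733.971923828125, -119.36914825439453), (35.54310607910156, 121.67118072509766), 34.074913024902344) dir [-0.561  0.828]
   z-slope along dir [-0.1129  0.0099] range 0.1217
top [412.5 156.4] 879 rect ((724.7268676757812, -305.2266540527344), (119.02376556396484, 35.858402252197266), 53.79636764526367) dir [-0.596 -0.803]
   z-slope along dir [-0.1387  0.0122] range 0.1191
top [269.8 214.4] 970 rect ((592.37060546875, -6.143306732177734), (35.62725830078125, 119.03369903564453), 18.30968475341797) dir [ 0.314 -0.949]
   z-slope along dir [0.1017 0.0142] range 0.119
top [324.9 272.9] 987 rect ((473.7632751464844, -122.7899169921875), (120.18029022216797, 35.5423469543457), 52.69870376586914) dir [-0.609 -0.793]
   z-slope along dir [0.0772 0.019 ] range 0.1201
scene [338.7 220.9] 697 rect ((476.32830810546875, -122.21612548828125), (128.09884643554688, 35.289878845214844), 52.072792053222656) dir [0.617 0.787]
   z-slope along dir [-0.0515  0.01  ] range 0.1281
scene [203.4 232.5] 632 rect ((725.6809692382812, -302.64642333984375), (110.25392150878906, 35.266422271728516), 54.48439407348633) dir [0.573 0.819]
   z-slope along dir [0.1363 0.0161] range 0.1103
scene [335.6 283.5] 840 rect ((594.9099731445312, -5.3158416748046875), (36.22784423828125, 123.82376861572266), 14.48163890838623) dir [-0.247  0.969]
   z-slope along dir [-0.0658  0.0109] range 0.1239
scene [250.9 287.7] 853 rect ((736.4592895507812, -118.43197631835938), (35.94568634033203, 124.7207260131836), 29.753698348999023) dir [-0.495  0.869]
   z-slope along dir [-0.0909  0.0083] range 0.1248
```

View pics/topc.png

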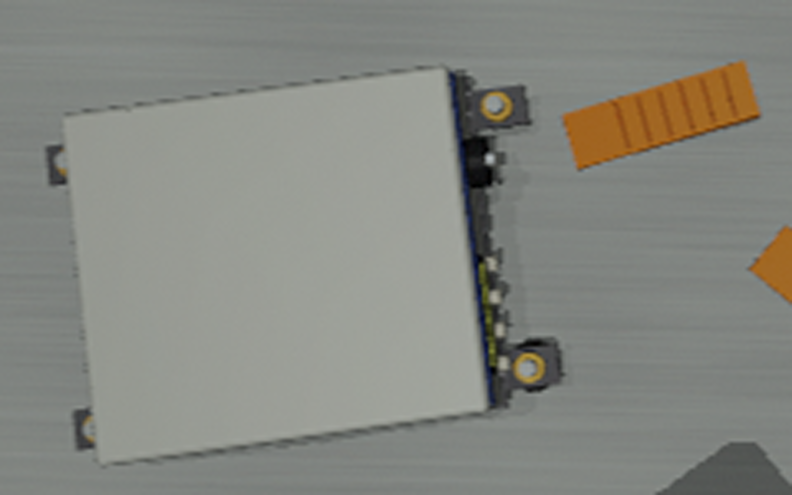

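View pics/scenec.png

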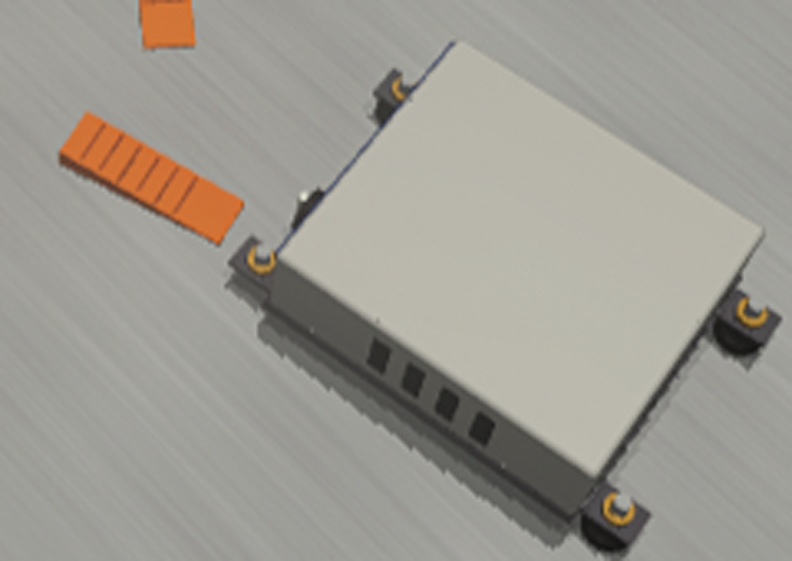

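Run:
```python
from h import *
from scipy.optimize import least_squares
for n in("top","scene"):
    im,d,K,T=load(n,0)
    vv,uu=np.mgrid[0:480,0:640]
    P=pts(uu,vv,d,K,T)
    m=(abs(P[...,2]-.095)<.008)&(im.min(2)>120)&(P[...,0]>.3)&(P[...,0]<.75)&(P[...,1]>0)&(P[...,1]<.5)&(im.max(2).astype(int)-im.min(2)<30)
    m=m.astype(np.uint8); N,l,st,ce=cv2.connectedComponentsWithStats(m); i=1+st[1:,4].argmax(); m=(l==i).astype(np.uint8)
    m=cv2.morphologyEx(m,cv2.MORPH_CLOSE,np.ones((5,5)))
    c=max(cv2.findContours(m,0,cv2.CHAIN_APPROX_NONE)[0],key=len).reshape(-1,2)
    z=np.median(P[...,2][m>0]); q=plane(c[:,0],c[:,1],.095,K,T)[:,:2]
    r=cv2.minAreaRect((q*1000).astype(np.float32)); print(n,"top z",z,r)
    b=cv2.boxPoints(r); print(b.round(1).tolist())
    # bolt: bright circle / yellow ring
    # wedge corner quad
    hsv=cv2.cvtColor(im,cv2.COLOR_RGB2HSV); mo=cv2.inRange(hsv,(3,150,120),(18,255,255))
    N,l,st,ce=cv2.connectedComponentsWithStats(mo); t=np.array([270,214] if n=="top" else [335,283])
    i=1+np.linalg.norm(ce[1:]-t,axis=1).argmin()
    c=max(cv2.findContours((l==i).astype(np.uint8),0,cv2.CHAIN_APPROX_NONE)[0],key=len)
    rr=cv2.boxPoints(cv2.minAreaRect(c)); print("wedge px",rr.round(1).tolist())
    a=cv2.approxPolyDP(c,4,True).reshape(-1,2); print(a.tolist())
    for z in(.002,.016): print(z,plane(a[:,0],a[:,1],z,K,T)[:,:2].round(4).tolist())
    # yellow nut rings
    my=cv2.inRange(hsv,(18,120,100),(28,255,255)); N,l,st,ce=cv2.connectedComponentsWithStats(my)
    for i in range(1,N):
        if 8<st[i,4]<200: print("y",ce[i].round(1),st[i,4],plane(*ce[i],.034,K,T).round(4), d[int(ce[i][1]),int(ce[i][0])])
```

```text
top top z 0.09652740505317248 ((492.64599609375, 206.94287109375), (197.37417602539062, 216.43067932128906), 9.094289779663086)
[[378.1000061035156, 298.20001220703125], [412.29998779296875, 84.5], [607.2000122070312, 115.69999694824219], [573.0, 329.3999938964844]]
wedge px [[239.89999389648438, 214.39999389648438], [294.79998779296875, 198.0], [299.70001220703125, 214.3000030517578], [244.8000030517578, 230.8000030517578]]
[[295, 200], [242, 214], [245, 230], [299, 214]]
0.002 [[0.6249, -0.0577], [0.5923, 0.0524], [0.5589, 0.0451], [0.5955, -0.0668]]
0.016 [[0.6229, -0.0575], [0.5907, 0.0511], [0.5578, 0.0438], [0.5939, -0.0664]]
y [15.7 58. ] 160 [0.8958 0.5187 0.034 ] 0.9889908
y [220.5 212.3] 36 [0.5909 0.0927 0.034 ] 0.93356776
y [230.2 290.8] 41 [0.434  0.0677 0.034 ] 0.9229494
scene top z 0.09297352973907491 ((495.89044189453125, 208.00350952148438), (197.10659790039062, 218.52316284179688), 9.170146942138672)
[[381.20001220703125, 300.20001220703125], [416.0, 84.4000015258789], [610.5999755859375, 115.80000305175781], [575.7999877929688, 331.6000061035156]]
wedge px [[307.39
[... 217 characters left out ...]
, 0.0562], [0.5607, 0.0424]]
0.016 [[0.5997, -0.0656], [0.6293, -0.0551], [0.5976, 0.0609], [0.5666, 0.0472]]
y [415.    3.8] 17 [-0.2222 -0.5367  0.034 ] 2.7940416
y [575.   10.8] 15 [-0.5576 -0.198   0.034 ] 2.1669676
y [480.8  28.3] 11 [-0.2816 -0.332   0.034 ] 2.7330916
y [582.8  34.6] 52 [-0.4817 -0.1187  0.034 ] 2.09685
y [466.2  38.4] 36 [-0.2149 -0.3308  0.034 ] 2.6753857
y [595.3  41.5] 29 [-0.4825 -0.0773  0.034 ] 2.0740528
y [598.5 115.6] 12 [-0.2361  0.0962  0.034 ] 2.4143546
y [409.8 256.8] 12 [0.4401 0.0644 0.034 ] 1.2991235
y [368.3 309.6] 29 [0.5965 0.0947 0.034 ] 1.2174286
y [516.8 325.1] 36 [0.3972 0.3209 0.034 ] 1.2084361
y [476.2 384.9] 37 [0.5554 0.3464 0.034 ] 1.1316953
```

Run:
```python
from h import *
from scipy.spatial.transform import Rotation as R
s=sense(); M=R.from_rotvec(s['tcp_rot']).as_matrix(); print(M.round(3), s['eef_pos'])
for a in(9,189):
  x=np.array([np.cos(np.radians(a)),np.sin(np.radians(a)),0]);  # jaw dir
  y=np.array([0,0,-1.]); Rt=np.stack([np.cross(y,x),y,x],1)
  print(a,np.degrees(R.from_matrix(Rt@M.T).as_rotvec()).round(2))
```

```text
[[ 0.925 -0.001 -0.38 ]
 [ 0.38   0.001  0.925]
 [-0.    -1.     0.002]] [ 0.25630561 -0.62396827  0.22570102]
9 [-9.0000e-02  4.0000e-02 -1.0333e+02]
189 [-4.000e-02 -9.000e-02  7.667e+01]
```

```bash
python3 -m inch '[100,170,0,0,0,25,0, 200,380,0,0,0,50,0, 287,603,0,0,0,76.7,0, 287,603,0,0,0,76.7,0, 287,603,0,0,0,76.7,0, 287,603,0,0,0,76.7,0, 287,603,0,0,0,76.7,0, 287,603,0,0,0,76.7,0, 287,603,0,0,0,76.7,0, 287,603,0,0,0,76.7,0, 287,603,0,0,0,76.7,0, 287,603,0,0,0,76.7,0]' 20
```

```text
time: 1.3
eef_pos: [0.5151, -0.081, 0.2266]
tcp_rot: [-1.13, -1.325, 1.324]
ft_force: [1.3, -0.5, 0.3]
opening: 0.0018
```

```bash
python3 -m inch '[0,0,0,0,0,0,0,0,0,0,0,0,0,0]'
python3 - <<'E'
from h import *
from scipy.spatial.transform import Rotation as R
s=sense(); print(R.from_rotvec(s['tcp_rot']).as_matrix().round(4),s['eef_pos'],s['q'].round(3))
im,d=imaging.read_camera("wrist"); cv2.imwrite("pics/w1.png",im[:,:,::-1]); np.savez("pics/wrist1.npz",im=im,d=d)
E
```

```text
time: 1.5
eef_pos: [0.5149, -0.0819, 0.226]
tcp_rot: [-1.128, -1.325, 1.327]
ft_force: [0.2, -0.2, -0.1]
opening: 0.0007
[[-1.596e-01 -1.200e-03 -9.872e-01]
 [ 9.872e-01 -1.000e-04 -1.596e-01]
 [ 1.000e-04 -1.000e+00  1.200e-03]] [ 0.51488161 -0.08191009  0.22602941] [ 0.219  0.106 -0.323 -0.    -1.143 -0.058]
```

View pics/w1.png

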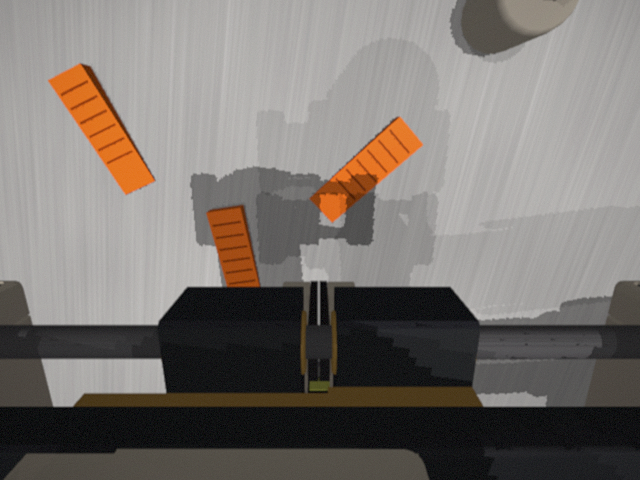

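```bash
python3 - <<'E'
from h import *
z=np.load("pics/wrist1.npz"); p=imaging.camera_params("wrist"); 
from scipy.spatial.transform import Rotation as R
s=sense(); W=np.eye(4); W[:3,:3]=R.from_rotvec(s['tcp_rot']).as_matrix(); W[:3,3]=s['eef_pos']
T=W@p['hand_eye']; K=p['K']
hsv=cv2.cvtColor(z['im'],cv2.COLOR_RGB2HSV); m=cv2.inRange(hsv,(3,150,100),(18,255,255)); m[286:]=0
c=[c for c in cv2.findContours(m,0,cv2.CHAIN_APPROX_NONE)[0] if cv2.pointPolygonTest(c,(230.,230.),False)>0][0]
a=cv2.approxPolyDP(c,3,True).reshape(-1,2); print(a.tolist(),plane(a[:,0],a[:,1],.016,K,T)[:,:2].round(4).tolist(),plane(a[:,0],a[:,1],.009,K,T)[:,:2].round(4).tolist())
E
python3 -m inch '[28,61,-50,0,0,0,0, 28,61,-100,0,0,0,0, 28,61,-150,0,0,0,0, 28,61,-190,0,0,0,0, 28,61,-212,0,0,0,0, 28,61,-218,0,0,0,0,28,61,-221,0,0,0,0,28,61,-221,0,0,0,0,28,61,-221,0,0,0,0]'
```

```text
[[207, 212], [227, 285], [259, 285], [240, 206]] [[0.6269, -0.0604], [0.5997, 0.0176], [0.5652, 0.0122], [0.5941, -0.072]] [[0.6288, -0.0585], [0.601, 0.021], [0.566, 0.0154], [0.5954, -0.0703]]
time: 2.45
eef_pos: [0.5443, -0.0222, 0.0076]
tcp_rot: [-1.133, -1.327, 1.322]
ft_force: [0.1, 1.0, 0.6]
opening: 0.0002
```

```bash
python3 -m inch '[2.5,0.4,-2,0,0,0,0, 5,0.8,-2,0,0,0,0, 7.5,1.2,-2,0,0,0,0, 10,1.6,-2,0,0,0,0, 12.5,2,-2,0,0,0,0, 15,2.4,-2,0,0,0,0, 17.5,2.8,-2,0,0,0,0, 20,3.2,-2,0,0,0,0, 20,3.2,-2,0,0,0,0]'
python3 - <<'E'
from h import *
print(sense()['eef_pos'])
for n in("top","scene"):
    im,d=imaging.read_camera(n); cv2.imwrite(f"pics/{n}2.png",im[:,:,::-1]); np.savez(f"pics/{n}2.npz",im=im,d=d)
a=cv2.imread("pics/top2.png")[150:300,180:380]; b=cv2.imread("pics/scene2.png")[200:350,260:460]
cv2.imwrite("pics/c2.png",np.vstack([cv2.resize(x,None,fx=2,fy=2,interpolation=cv2.INTER_CUBIC) for x in(a,b)]))
E
```

```text
time: 3.35
eef_pos: [0.5632, -0.0189, 0.0035]
tcp_rot: [-1.13, -1.324, 1.324]
ft_force: [-0.2, 0.8, -0.6]
opening: 0.0005
[ 0.56319309 -0.01886922  0.00347985]
```

View pics/c2.png

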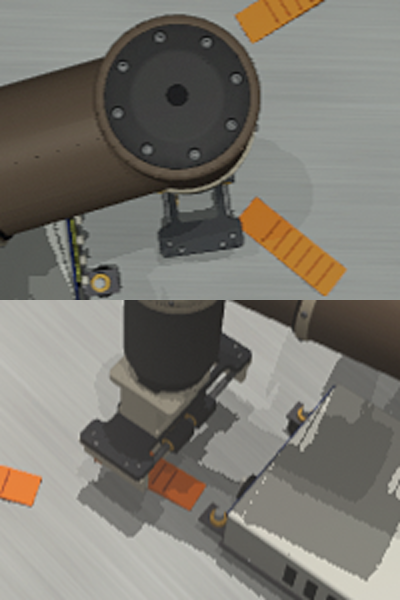

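```bash
python3 -m inch '[2,0.3,0,0,0,0,0, 4,0.6,0,0,0,0,0, 6,1,0,0,0,0,0, 8,1.3,0,0,0,0,0, 8,1.3,0,0,0,0,0, 0,0,0,0,0,0,0, -10,-2,0,0,0,0,0, -10,-2,30,0,0,0,0,-10,-2,60,0,0,0,0,-10,-52,80,0,0,0,0,-10,-102,90,0,0,0,0,-10,-152,90,0,0,0,0]'
python3 - <<'E'
from h import *
print(sense()['eef_pos'])
for n in("top","scene"):
    im,d=imaging.read_camera(n); cv2.imwrite(f"pics/{n}3.png",im[:,:,::-1]); np.savez(f"pics/{n}3.npz",im=im,d=d)
a=cv2.imread("pics/top3.png")[150:300,180:380]; b=cv2.imread("pics/scene3.png")[200:350,260:460]
cv2.imwrite("pics/c3.png",np.vstack([cv2.resize(x,None,fx=2,fy=2,interpolation=cv2.INTER_CUBIC) for x in(a,b)]))
E
```

```text
time: 4.65
eef_pos: [0.553, -0.1672, 0.0957]
tcp_rot: [-1.132, -1.328, 1.324]
ft_force: [1.4, -0.6, -0.5]
opening: 0.0003
[ 0.55302659 -0.16721425  0.09569958]
```

View pics/c3.png

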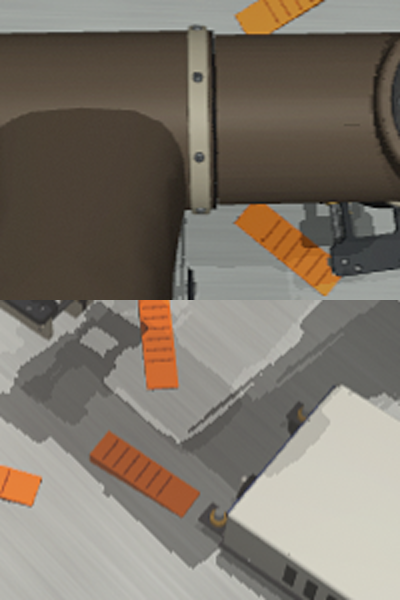

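```bash
cat > wq.py <<'E'
from h import *
import sys
im,d,K,T=load("scene",sys.argv[1]); t=tuple(float(v) for v in sys.argv[2].split(','))
hsv=cv2.cvtColor(im,cv2.COLOR_RGB2HSV); m=cv2.inRange(hsv,(3,150,60),(18,255,255))
c=[c for c in cv2.findContours(m,0,cv2.CHAIN_APPROX_NONE)[0] if cv2.pointPolygonTest(c,t,False)>0][0]
a=cv2.approxPolyDP(c,4,True).reshape(-1,2); print(a.tolist()); 
for z in(0,.002,.016): print(z,plane(a[:,0],a[:,1],z,K,T)[:,:2].round(4).tolist())
q=plane(c[:,0,0],c[:,0,1],.008,K,T)[:,:2]; print(cv2.minAreaRect((q*1000).astype(np.float32)))
E
python3 wq.py 3 330,285
```

```text
[[314, 266], [306, 280], [351, 307], [359, 296]]
0 [[0.5967, -0.0723], [0.6332, -0.0575], [0.6056, 0.0553], [0.5748, 0.0478]]
0.002 [[0.5975, -0.0714], [0.634, -0.0566], [0.6064, 0.056], [0.5756, 0.0485]]
0.016 [[0.603, -0.0652], [0.639, -0.0506], [0.6118, 0.0607], [0.5814, 0.0533]]
((606.4833984375, -5.0904388427734375), (39.688907623291016, 123.68737030029297), 10.911797523498535)
```

```bash
python3 -m inch '[33,38,0,0,0,-2,0, 66,76,-20,0,0,-2,0, 66,76,-60,0,0,-2,0, 66,76,-85,0,0,-2,0, 66,76,-91,0,0,-2,0, 66,76,-92,0,0,-2,0, 66,76,-92,0,0,-2,0,66,76,-92,0,0,-2,0]'
python3 -c "from h import *;print(sense()['eef_pos'],sense()['ft_force'])"
```

```text
time: 5.55
eef_pos: [0.6188, -0.0902, 0.0022]
tcp_rot: [-1.149, -1.3, 1.299]
ft_force: [-0.4, -0.1, -0.2]
opening: 0.0008
[ 0.61883837 -0.09022688  0.00219022] [-0.40577062 -0.126738   -0.19261546]
```

```bash
python3 -m inch '[-0.7,6,2,0,0,0,0, -1.5,12,2,0,0,0,0, -2,16,2,0,0,0,0, -2.5,20,2,0,0,0,0, -3,24,2,0,0,0,0, -3.5,28,2,0,0,0,0, -4,32,2,0,0,0,0, -4.4,36,2,0,0,0,0, -4.9,40,2,0,0,0,0, -5.4,44,2,0,0,0,0, -5.4,44,2,0,0,0,0]'
python3 - <<'E'
from h import *
print(sense()['eef_pos'],sense()['ft_force'])
for n in("scene",):
    im,d=imaging.read_camera(n); cv2.imwrite(f"pics/{n}4.png",im[:,:,::-1]); np.savez(f"pics/{n}4.npz",im=im,d=d)
b=cv2.imread("pics/scene4.png")[200:350,260:460]
cv2.imwrite("pics/c4.png",cv2.resize(b,None,fx=4,fy=4,interpolation=cv2.INTER_CUBIC))
E
```

```text
time: 6.65
eef_pos: [0.6135, -0.0457, 0.0035]
tcp_rot: [-1.148, -1.299, 1.299]
ft_force: [0.5, -1.0, -0.3]
opening: 0.0007
[ 0.6134627  -0.04567739  0.00345687] [ 0.52563926 -1.00555397 -0.33929781]
```

View pics/c4.png

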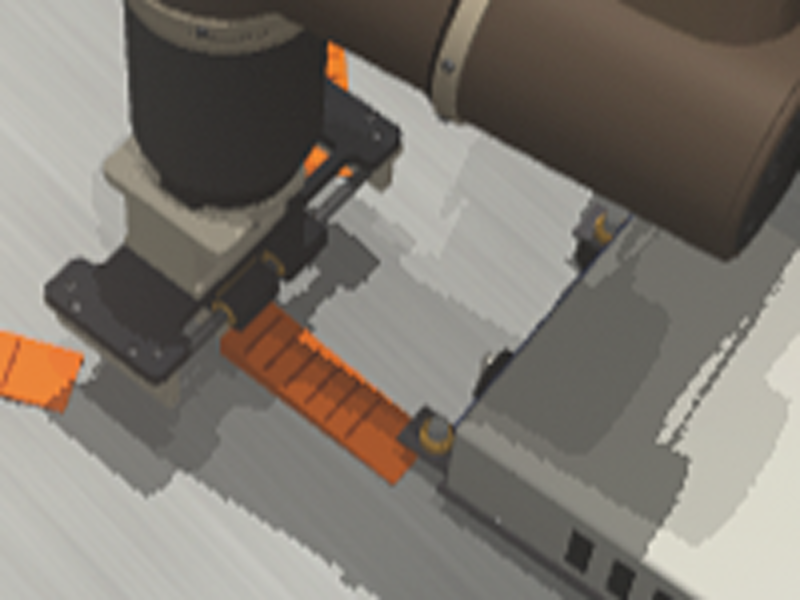

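```bash
python3 wq.py 4 345,305
python3 - <<'E'
from h import *
im,d,K,T=load("scene",4)
print(proj([[.595,.0943,.007],[.595,.0943,.034]],K,T))
E
```

```text
[[315, 285], [357, 320], [363, 314], [361, 304], [328, 276]]
0 [[0.6269, -0.0352], [0.6172, 0.0856], [0.5982, 0.0841], [0.5849, 0.0644], [0.5909, -0.0329]]
0.002 [[0.6277, -0.0344], [0.618, 0.0862], [0.599, 0.0847], [0.5857, 0.0651], [0.5917, -0.0321]]
0.016 [[0.6328, -0.0286], [0.6232, 0.0905], [0.6045, 0.089], [0.5914, 0.0696], [0.5973, -0.0263]]
((607.3048095703125, 26.934345245361328), (39.55638122558594, 122.06791687011719), 6.535623073577881)
[[367.73307918 314.87550256]
 [368.6708117  309.02207049]]
```

```bash
python3 -m inch '[-0.5,4,0,0,0,0,0, -1,8,0,0,0,0,0, -1.5,12,0,0,0,0,0, -2,16,0,0,0,0,0, -2.5,20,0,0,0,0,0, -3,24,0,0,0,0,0, -3.5,28,0,0,0,0,0, -4,32,0,0,0,0,0, -4.5,36,0,0,0,0,0, -5,40,0,0,0,0,0, -5,40,0,0,0,0,0,-5,40,0,0,0,0,0]'
python3 - <<'E'
from h import *
print(sense()['eef_pos'],sense()['ft_force'])
for n in("scene",):
    im,d=imaging.read_camera(n); cv2.imwrite(f"pics/{n}5.png",im[:,:,::-1]); np.savez(f"pics/{n}5.npz",im=im,d=d)
b=cv2.imread("pics/scene5.png")[200:350,260:460]
cv2.imwrite("pics/c5.png",cv2.resize(b,None,fx=4,fy=4,interpolation=cv2.INTER_CUBIC))
E
```

```text
time: 7.9
eef_pos: [0.6085, -0.0061, 0.0035]
tcp_rot: [-1.149, -1.299, 1.299]
ft_force: [-0.4, 0.4, -0.3]
opening: 0.0006
[ 0.60850937 -0.00609043  0.00350836] [-0.39548127  0.43210655 -0.29103858]
```

View pics/c5.png

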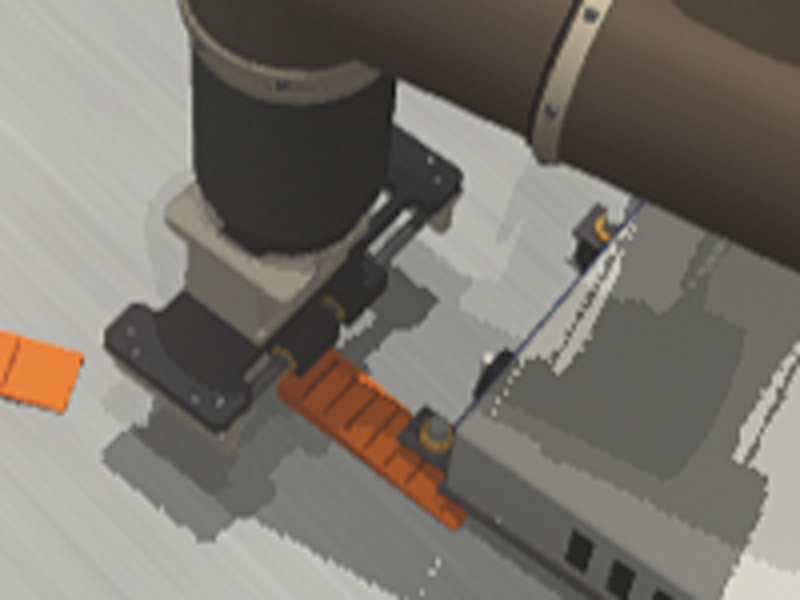

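```bash
python3 -m inch '[-0.1,1,0,0,0,0,0, -0.2,2,0,0,0,0,0, -0.4,3,0,0,0,0,0, -0.5,4,0,0,0,0,0, -0.6,5,0,0,0,0,0, -0.7,6,0,0,0,0,0, -0.9,7,0,0,0,0,0, -1,8,0,0,0,0,0, -1.1,9,0,0,0,0,0, -1.1,9,0,0,0,0,0]'
python3 -c "from h import *;print(sense()['eef_pos'],sense()['ft_force'])"
python3 -m inch '[0,0.3,0,0,0,0,0, -0.1,0.6,0,0,0,0,0, -0.1,1,0,0,0,0,0,-0.1,1,0,0,0,0,0]'
python3 -m inch '[0,0.3,0,0,0,0,0, -0.1,0.6,0,0,0,0,0, -0.1,1,0,0,0,0,0,-0.1,1,0,0,0,0,0]'
```

```text
time: 8.95
eef_pos: [0.6074, 0.0029, 0.0035]
tcp_rot: [-1.149, -1.299, 1.299]
ft_force: [0.3, -0.2, 0.7]
opening: 0.0006
[0.60738285 0.0029245  0.00346481] [ 0.29965848 -0.1623234   0.65789871]
time: 9.35
eef_pos: [0.6072, 0.0038, 0.0035]
tcp_rot: [-1.149, -1.299, 1.299]
ft_force: [-0.4, -0.5, 0.5]
opening: 0.0005
time: 9.75
eef_pos: [0.6071, 0.0048, 0.0035]
tcp_rot: [-1.149, -1.299, 1.299]
ft_force: [0.4, -1.3, 0.6]
opening: 0.0003
```

```bash
for i in 1 ; do python3 -m inch '[0,0.4,0,0,0,0,0,-0.1,0.8,0,0,0,0,0,-0.1,0.8,0,0,0,0,0]'; python3 -m inch '[0,0.4,0,0,0,0,0,-0.1,0.8,0,0,0,0,0,-0.1,0.8,0,0,0,0,0]';python3 -m inch '[0,0.4,0,0,0,0,0,-0.1,0.8,0,0,0,0,0,-0.1,0.8,0,0,0,0,0]'; done
```

```text
time: 10.05
eef_pos: [0.607, 0.0055, 0.0035]
tcp_rot: [-1.149, -1.299, 1.299]
ft_force: [0.3, -0.7, 0.2]
opening: 0.0002
time: 10.35
eef_pos: [0.607, 0.0063, 0.0035]
tcp_rot: [-1.149, -1.299, 1.299]
ft_force: [0.6, -2.3, 0.6]
opening: 0.0003
time: 10.65
eef_pos: [0.6069, 0.0071, 0.0035]
tcp_rot: [-1.149, -1.299, 1.299]
ft_force: [0.3, -3.5, 0.2]
opening: 0.0006
```

```bash
python3 -m inch '[0,0.3,0,0,0,0,0,0,0.6,0,0,0,0,0,0,0.6,0,0,0,0,0]'; python3 -c "from h import *;print(sense()['ft_force'])"; python3 -m inch '[0,0.3,0,0,0,0,0,0,0.6,0,0,0,0,0,0,0.6,0,0,0,0,0]'
```

```text
time: 10.95
eef_pos: [0.6068, 0.0076, 0.0035]
tcp_rot: [-1.149, -1.299, 1.299]
ft_force: [0.9, -3.5, 0.4]
opening: 0.0005
[ 0.90842403 -3.4817602   0.38776781]
time: 11.25
eef_pos: [0.6068, 0.0082, 0.0035]
tcp_rot: [-1.149, -1.299, 1.299]
ft_force: [0.2, -5.1, 0.2]
opening: 0.0004
```

```bash
python3 -m inch '[0,0.2,0,0,0,0,0,0,0.4,0,0,0,0,0,0,0.4,0,0,0,0,0]'; python3 -m inch '[0,0,0,0,0,0,0]'; python3 -m inch '[0,0,0,0,0,0,0]'
```

```text
time: 11.55
eef_pos: [0.6068, 0.0085, 0.0035]
tcp_rot: [-1.149, -1.299, 1.299]
ft_force: [0.7, -5.6, 0.5]
opening: 0.0005
time: 11.65
eef_pos: [0.6068, 0.0085, 0.0035]
tcp_rot: [-1.149, -1.299, 1.299]
ft_force: [0.6, -6.7, 0.2]
opening: 0.0004
time: 11.75
eef_pos: [0.6068, 0.0085, 0.0034]
tcp_rot: [-1.149, -1.299, 1.299]
ft_force: [1.3, -5.9, -0.4]
opening: 0.0001
```

```bash
python3 -m inch '[0,0.3,0,0,0,0,0,0,0.3,0,0,0,0,0]'; python3 -m inch '[0,0,0,0,0,0,0]'; python3 -m inch '[0,0,0,0,0,0,0]';  python3 -m inch '[0.1,-1,0,0,0,0,0, 1,-10,0,0,0,0,0, 3,-30,0,0,0,0,0, 3,-30,50,0,0,0,0, 3,-30,100,0,0,0,0, 3,-30,140,0,0,0,0, 3,-30,140,0,0,0,0]'
python3 - <<'E'
from h import *
print(sense()['eef_pos'],sense()['ft_force'])
for n in("scene","top"):
    im,d=imaging.read_camera(n); cv2.imwrite(f"pics/{n}6.png",im[:,:,::-1]); np.savez(f"pics/{n}6.npz",im=im,d=d)
b=cv2.imread("pics/scene6.png")[200:350,260:460]
cv2.imwrite("pics/c6.png",cv2.resize(b,None,fx=4,fy=4,interpolation=cv2.INTER_CUBIC))
E
```

```text
time: 11.95
eef_pos: [0.6067, 0.0088, 0.0035]
tcp_rot: [-1.149, -1.299, 1.299]
ft_force: [0.6, -5.3, 0.2]
opening: 0.0005
time: 12.05
eef_pos: [0.6067, 0.0087, 0.0035]
tcp_rot: [-1.149, -1.299, 1.299]
ft_force: [0.5, -6.5, 0.8]
opening: 0.0004
time: 12.15
eef_pos: [0.6067, 0.0087, 0.0035]
tcp_rot: [-1.149, -1.299, 1.299]
ft_force: [1.1, -5.4, -0.1]
opening: 0.0002
time: 12.85
eef_pos: [0.6137, -0.0206, 0.1504]
tcp_rot: [-1.155, -1.309, 1.294]
ft_force: [0.7, -0.1, -0.8]
opening: 0.0003
[ 0.61374661 -0.02059599  0.15044824] [ 0.66058918 -0.12183576 -0.81070664]
```

View pics/c6.png

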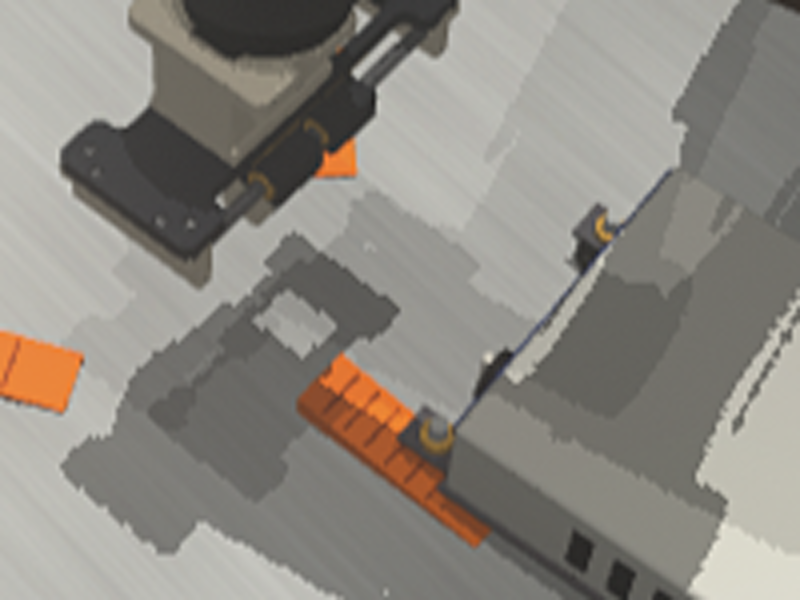

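View pics/scene6.png

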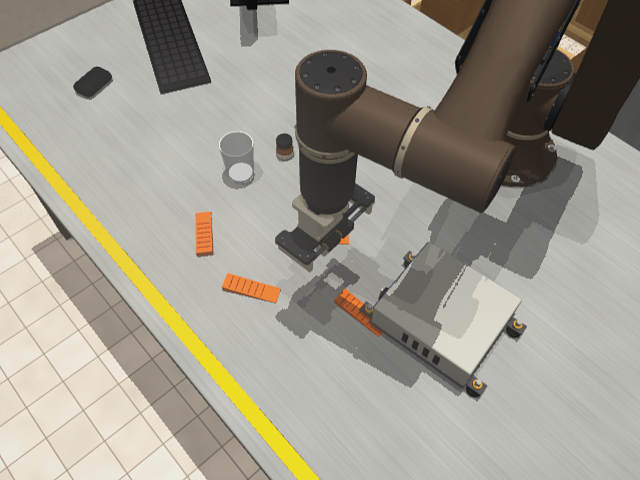

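```bash
python3 -m inch '[-8,50,0,0,0,0,0, -16,100,0,0,0,0,0, -24,152,0,0,0,0,0, -24,152,0,0,0,0,0, -24,152,-20,0,0,0,0, -24,152,-35,0,0,0,0, -24,152,-40,0,0,0,0, -24,152,-40,0,0,0,0, -24,152,-40,0,0,0,0]'
python3 - <<'E'
from h import *
print(sense()['eef_pos'],sense()['ft_force'])
im,d=imaging.read_camera("scene"); cv2.imwrite(f"pics/scene7.png",im[:,:,::-1]); np.savez(f"pics/scene7.npz",im=im,d=d)
E
```

```text
time: 13.85
eef_pos: [0.5861, 0.1308, 0.1035]
tcp_rot: [-1.149, -1.299, 1.299]
ft_force: [0.7, -0.3, 0.2]
opening: 0.0005
[0.58610213 0.13076955 0.10354029] [ 0.66207002 -0.29616456  0.22259679]
```

View pics/scene7.png

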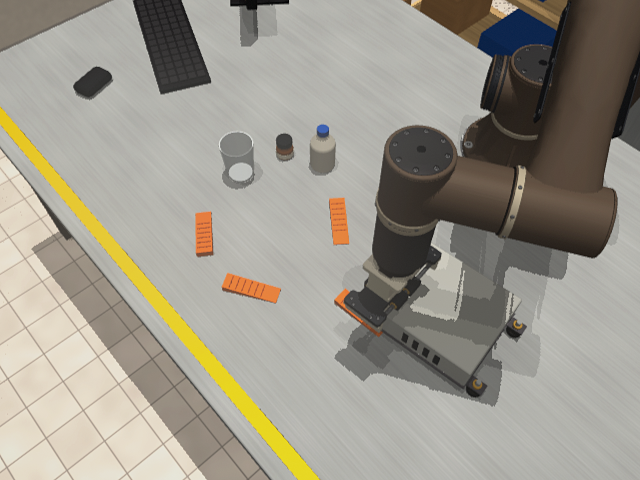

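```bash
python3 -m inch '[0,0,-2,0,0,0,0, 0,0,-4,0,0,0,0, 0,0,-6,0,0,0,0, 0,0,-7,0,0,0,0, 0,0,-7,0,0,0,0]'; python3 -m inch '[0,0,-0.4,0,0,0,0, 0,0,-0.8,0,0,0,0,0,0,-0.8,0,0,0,0]';python3 -m inch '[0,0,-0.4,0,0,0,0, 0,0,-0.8,0,0,0,0,0,0,-0.8,0,0,0,0]'
```

```text
time: 14.4
eef_pos: [0.5858, 0.131, 0.0963]
tcp_rot: [-1.148, -1.299, 1.299]
ft_force: [0.4, 0.1, 0.6]
opening: 0.0004
time: 14.7
eef_pos: [0.5859, 0.1311, 0.0956]
tcp_rot: [-1.149, -1.299, 1.299]
ft_force: [0.6, 0.9, 0.6]
opening: -0.0001
time: 15.0
eef_pos: [0.586, 0.1311, 0.0953]
tcp_rot: [-1.149, -1.299, 1.299]
ft_force: [-1.2, 0.1, 4.0]
opening: 0.0003
```

```bash
python3 -m inch '[0,0,-0.4,0,0,0,0, 0,0,-0.8,0,0,0,0,0,0,-0.8,0,0,0,0]';python3 -m inch '[0,0,-0.4,0,0,0,0,0,0,-0.4,0,0,0,0]'
```

```text
time: 15.3
eef_pos: [0.5861, 0.1311, 0.0951]
tcp_rot: [-1.149, -1.3, 1.299]
ft_force: [-3.4, -0.2, 9.9]
opening: 0.0003
time: 15.5
eef_pos: [0.5861, 0.1311, 0.095]
tcp_rot: [-1.149, -1.3, 1.299]
ft_force: [-4.1, -0.7, 11.3]
opening: 0.0003
```

```bash
python3 -m inch '[-0.3,0,-0.1,0,0,0,0,-0.3,0,-0.1,0,0,0,0,-0.3,0,-0.1,0,0,0,0,-0.3,0,-0.1,0,0,0,0,-0.3,0,-0.1,0,0,0,0,-0.3,0,-0.1,0,0,0,0]'
python3 - <<'E'
from h import *
im,d=imaging.read_camera("scene"); cv2.imwrite(f"pics/scene8.png",im[:,:,::-1]); np.savez(f"pics/scene8.npz",im=im,d=d)
print(sense()['eef_pos'],sense()['ft_force'])
E
python3 -m inch '[-0.3,0,1,0,0,0,0,-0.3,0,2,0,0,0,0,-0.3,0,5,0,0,0,0, 0,0,30,0,0,0,0, 0,0,70,0,0,0,0, 0,-30,110,0,0,0,0, 0,-80,130,0,0,0,0, 0,-130,130,0,0,0,0, 0,-180,130,0,0,0,0, 0,-230,130,0,0,0,0, 0,-280,130,0,0,0,0, 0,-280,130,0,0,0,0]'
python3 - <<'E'
from h import *
for n in("scene","top"):
    im,d=imaging.read_camera(n); cv2.imwrite(f"pics/{n}9.png",im[:,:,::-1]); np.savez(f"pics/{n}9.npz",im=im,d=d)
b=cv2.imread("pics/scene9.png")[230:380,320:520]
cv2.imwrite("pics/c9.png",cv2.resize(b,None,fx=4,fy=4,interpolation=cv2.INTER_CUBIC))
a=load("scene",0)[0].astype(int);
for k in (7,8,9):
  b=load("scene",k)[0].astype(int)
  # rear feet patches shift by phase correlation
  for (u,v) in((476,385),(517,325),(240,160),(285,147),(322,150),(370,309)):
    g=lambda x:cv2.cvtColor(x[v-14:v+14,u-14:u+14].astype(np.uint8),cv2.COLOR_RGB2GRAY).astype(np.float32)
    s,r=cv2.phaseCorrelate(g(a),g(b),cv2.createHanningWindow((28,28),cv2.CV_32F)); print(k,(u,v),np.round(s,2),round(r,2))
E
```

```text
time: 16.1
eef_pos: [0.5861, 0.1311, 0.0951]
tcp_rot: [-1.149, -1.301, 1.299]
ft_force: [-3.5, -0.0, 11.6]
opening: 0.0006
[0.58608031 0.13106912 0.09502266] [-4.2937075  -0.32163428 11.23170003]
time: 17.35
eef_pos: [0.5847, -0.1537, 0.2232]
tcp_rot: [-1.151, -1.295, 1.297]
ft_force: [0.0, -0.3, 0.3]
opening: 0.0006
7 (476, 385) [0.12 0.13] 0.81
7 (517, 325) [ 0.04 -0.03] 0.96
7 (240, 160) [ 0.01 -0.01] 1.0
7 (285, 147) [ 0.05 -0.21] 0.86
7 (322, 150) [-0.04 -0.18] 0.99
7 (370, 309) [ 8.52 10.39] -0.13
8 (476, 385) [0.1  0.37] 0.8
8 (517, 325) [ 0.06 -0.05] 0.97
8 (240, 160) [ 0.02 -0.04] 1.0
8 (285, 147) [ 0.01 -0.28] 0.84
8 (322, 150) [ 0.06 -0.18] 0.98
8 (370, 309) [0.02 1.83] 0.08
9 (476, 385) [-0.01 -0.12] 1.0
9 (517, 325) [0.1  0.01] 1.0
9 (240, 160) [-1.95 -0.35] 0.23
9 (285, 147) [-4.33  0.68] 0.08
9 (322, 150) [ 0.93 -0.13] 0.65
9 (370, 309) [ 0.28 -0.07] 0.94
```

View pics/c9.png

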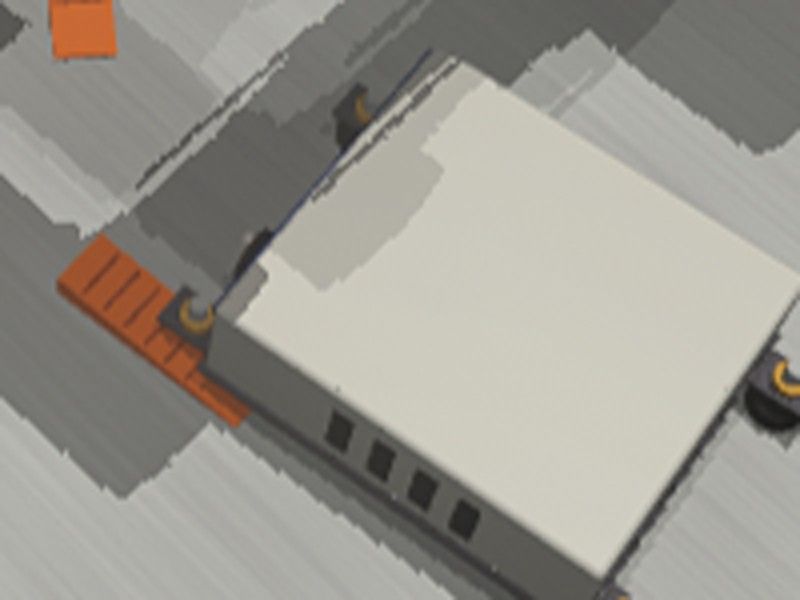

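View pics/top9.png

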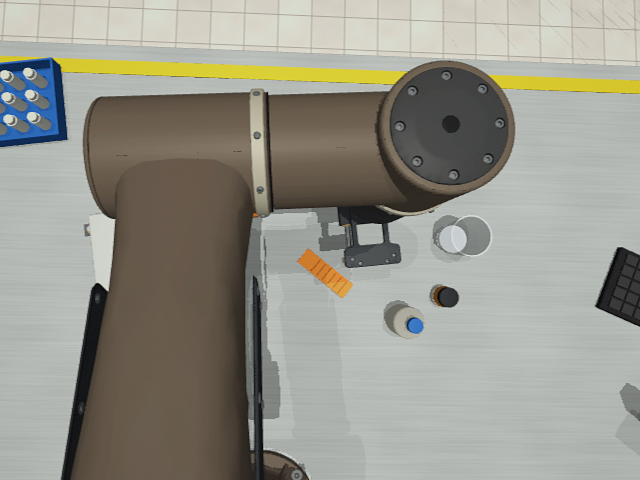

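```bash
python3 -m inch '[0,0,0,0,0,0,0,0,0,0,0,0,0,0]'; python3 -c "from station import workorder; print(workorder.finish_job())"
```

```text
time: 17.65
eef_pos: [0.5857, -0.1477, 0.2235]
tcp_rot: [-1.148, -1.3, 1.3]
ft_force: [0.0, -0.9, 0.2]
opening: 0.0006
the job is handed in; nothing more can be done
None
```

The leftmost orange wedge is now under the bare stud and the detector did not rock when I pressed on that corner. The job was handed in at 17.65 s with the robot clear of everything.

- **Wedge:** I nudged it from the side with closed fingertips to line it up. I then pushed it thin end first by its blunt end until the force had climbed from under 1 N to about 6 N, within the 5 to 10 N asked for. The thin edge ended roughly 43 mm past the stud, by my estimate.
- **Press:** I pressed on the case top over that corner with about 11 N for roughly 0.6 s. The fingertips stayed at 95 mm height while the force was held, with no rocking, and I then lifted off.
- **Last checks:** The bare foot and the visible rear feet sit where they were at the start, to about 0.3 pixel (under 1 mm). The wedge is still in place. The bottle, jar and beaker look unmoved.

- **Sideways force:** The press also put about 4 N of sideways force on the case, and a small correction did not remove it. The detector did not move.
- **Comparisons that failed:** In the last scene picture, image matching on the beaker, jar and bottle failed or was poor. I judged them from that stage's top picture and from earlier scene pictures, which matched to within 0.3 pixel. During the press, the match on the bare foot also failed. One visible rear foot then read 0.4 pixel off with a weaker match, and was back within 0.1 pixel afterwards.

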